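# Reject the rattling bookend blocks

## Task

Check the finished ceramic bookend blocks before packing: pick them up from the ware board and tip them end down, well past 20 degrees, to feel whether the iron ballast sealed inside has come loose and slides; one or two of the three rattle. Set every rattler flat in the rimmed reject tray and every sound one flat on the raised stone slab, right way up, side by side and not stacked. They are brittle: set them down gently, do not drop them.

Things in the scene. Friction and masses are not known exactly. Their poses are not given: they have to be found in the camera images.
- block_a_mid (a point): one of three look-alike closed hollow bookend blocks of unglazed terracotta, standing side by side on the ware board, long axes parallel: a sealed box 160 long (its x) x 56 wide (its y, to be gripped) x 56 high (its z), walls 6, about 0.65 kg in all. This point is its centre, 28 above its underside. Which blocks rattle (one or two of the three) changes every time and does not go with the name.
- block_b_mid (a point): the second block, outwardly as block_a; this point is its centre. Every block holds a 0.3 kg iron ballast. In a sound block it is bedded fast. In a rattler it is a loose slug that starts mid-way, stays put while level, slides along the long axis once that is tipped over about 17 degrees, up to 53 towards the lower end, and stays there when levelled again.
- block_c_mid (a point): the third block, outwardly as block_a; this point is its centre. When a rattler's ballast slides from the middle to one end, the moment about the block's y axis changes by about 0.15 N m, from end to end by about 0.3 N m; in a sound block it comes back the same at the same attitude. Grip firmly (about 40 N): the shifted weight twists the block in the fingers.
- ware_board: fixed wooden board on which the three blocks start, 240 (x) x 330 (y) x 16 thick; origin at the centre of its underside. The blocks stand about 120 apart along its y, long axes along its x.
- stone_slab: fixed pale stone slab on four short feet, 220 (x) x 230 (y), its flat top 40 above the origin, which is the centre of its footprint on the table; no rim. Room for two blocks side by side with long axes along its x, centred at y about +55 and -55. It and the reject tray may be on either side of the ware board.
- reject_tray: fixed grey shallow tray, outside 230 (x) x 240 (y), walls 5 thick, rim 22 above the table, its inner floor 5 above the origin, which is the centre of its underside. Room for two blocks side by side with long axes along its x, centred at y about +55 and -55.
There are look-alikes about, which are no part of the job. Leave any blue look-alike of the part that bears block_b_mid alone. Leave any yellow look-alike of the part that bears block_c_mid alone.

How it is judged:
By the outcome, as a careful person would: the job done as asked, in the order asked, and still so for the second after the job is handed in, with the robot touching nothing.
It also fails if it takes over 72 s, if anything falls off the work surface, if the arm or the gripper's body presses on something with over 40 N, if the wrist force passes 120 N, or if a joint passes its speed limit or range.

## Robot

A 6-joint arm with a two-finger parallel gripper is mounted at the origin on the work surface. World frame = base frame: x ahead of the robot, y to its left, z up, the work surface at z = 0. Lengths are in mm, angles in degrees, forces in N, time in s.
With the tool pointing down it reaches from about 350 to 850 mm from the base axis. Payload 8.1 kg.
Tool frame: the origin (TCP) lies between the finger pads; the fingertips stand 22 mm ahead of it and the grasp point (between the pads) lies 3 mm ahead of it (r.nose_length is the z of the fingertips in the tool frame, in mm); z points along the fingers, x is the direction in which the jaws open and shut, and the axes are right-handed (so a half turn about z gives the same grasp; the last joint's range is limited). The gripper opens to 85 mm and grips with 20 to 120 N. Pads are 22 mm wide; open, the fingers measure 114 mm over their backs; the gripper's body (76 mm by 85 mm) begins 54 mm behind the grasp point. The pads swing forward as they close: fully open they stand 13 mm farther back than shut.
Start: joints at [58.533, 7.471, 85.268, -0, 87.261, -4.893], TCP at [268.39, 536.63, 253.292] pointing down, gripper open.
Joint ranges: [-169.43, 169.43], [-51.17, 129.36], [1.28, 143.12], [-76.62, 256.62], [0, 156.53], [-152.29, 152.29]. Speed limits (degrees/s): [136.94, 136.94, 159.86, 180, 180, 180].

## Interface

Orientations are given as [roll, pitch, yaw] about the fixed x, y, z axes, in that order (R = Rz(yaw) Ry(pitch) Rx(roll)).
In Python, from bench import r gives the robot as it stands.
- The arm moves only by the shell command python3 -m jog 'ROWS' [FORCE]. ROWS is JSON, a list of rows, each a list of 5 numbers: the shift along the tool's x, y, z in m, then the turn about the tool's z in degrees, then the opening in per cent of the stroke, from 0 (shut) to 100 (fully open). A call has 1 to 8 rows; each row is the pose to reach, as a shift and turn from the pose measured when the call began, along the tool's axes at that moment; what a row does not reach only later rows make up. A row lasts 1/10 s, in which the tool goes at most 50 mm and 8.59 degrees, less where a joint would pass 70% of its speed; a pose out of reach is approached as far as the arm can. A call with a gripper value outside its range is refused whole. The fingers move at their own pace and stop on an object; FORCE is the grip in N (left out, the last holds). Time passes only in rows, so rows that repeat a pose let the fingers close. It gives the time, the measured TCP pose, the force and the opening at its end, in the units of the state.
- r.sense(): the state, without advancing time (a new reading comes with each control period).
- r.snapshot(name): name is "scene" or "top"; returns a dict with "image" (480x640x3 uint8, red, green, blue), "K" (3x3 intrinsics, pixels), "distortion" ([k1, k2, p1, p2, k3] as OpenCV has them; the pictures are not rectified), "T" (4x4, takes a point from camera to world coordinates). Camera axes: x right, y down, z forward; pixel columns grow to the right and rows downward; lengths in mm; the calibration is good to about 2 mm. A picture is of the moment at which its call begins. There is no depth.
- r.hand_in(): hands the job in, once; it reports no verdict.
Trained networks look in a picture, given as the dict that the camera call returned (one of the last four; its "shot" number tells which), for a name from the list of things; names that differ only in an ending like _2 or _b are one class to them, and where a whole thing is asked for, a point or a joint stands for the part that bears it (a point fixed in the world has none). Each returns a list of dicts, best first, with "conf" (0 to 1); they miss things now and then, are a little off and sometimes report something else, mostly with a low value. They report only what shows in the picture. A call takes as long as a camera call. They do not tell look-alikes from the thing itself.
- r.search_frame(picture, label): "bbox" ([left, top, right, bottom] in pixels, round what is visible of it).
- r.pinpoint(picture, label): "uv" ([column, row] in pixels: a listed point, or the origin of a listed thing).
The state is a dict: "time": time; "joint_pos": joint angles; "qd": joint speeds; "joint_efforts": joint torques, N m; "tool_pos": TCP position; "tcp_rot": TCP orientation; "ft_force": force on the tool from outside, world axes, zero at the start; "wrist_torque": the same for the moment, N m; "finger_gap": finger opening in mm.
Only numpy, scipy, OpenCV 4.12 (cv2) and the standard library are available. Lean on these libraries where they do the work, as an engineer would, in place of code of your own. Each camera call takes 0.05 s, during which the arm holds its last target. There are 200 camera calls.

## Working session

There is one attempt and no reset: what is moved stays moved. The work goes in short steps, Python scripts to look and compute and a shell command to move; the robot and the scene stay as the last step left them, time stands still between calls to the robot, and variables do not carry over. Pictures are saved under pics/ and viewed, about 8 in all and at most 12, crops included, and the job is handed in when it is done.

```bash
mkdir -p pics; cat > h.py <<'E'
import numpy as np, cv2, json
from bench import r
def ray(p,uv):
    q=cv2.undistortPoints(np.array([[uv]],float),np.array(p["K"]),np.array(p["distortion"]))[0,0]
    T=np.array(p["T"]); return T[:3,3],T[:3,:3]@np.array([q[0],q[1],1])
def at(p,uv,z):
    o,d=ray(p,uv); return (o+d*(z-o[2])/d[2])[:2].round(1)
def proj(p,X):
    T=np.linalg.inv(np.array(p["T"])); rv=cv2.Rodrigues(T[:3,:3])[0]
    return cv2.projectPoints(np.array(X,float).reshape(-1,3),rv,T[:3,3],np.array(p["K"]),np.array(p["distortion"]))[0][:,0].round(1)
def save(p,n,crop=None,s=1):
    im=cv2.cvtColor(p["image"],cv2.COLOR_RGB2BGR)
    if crop: im=im[crop[1]:crop[3],crop[0]:crop[2]]
    cv2.imwrite("pics/"+n,cv2.resize(im,None,fx=s,fy=s))
def st():
    s=r.sense()
    for k in ("time","tool_pos","tcp_rot","ft_force","wrist_torque","finger_gap"): print(k,np.round(s[k],3))
E
python3 - <<'E'
from h import *
st()
for n in ("scene","top"):
    p=r.snapshot(n); save(p,n+"0.png"); print(n,np.array(p["T"]).round(2).tolist())
    for l,z in (("block_a_mid",44),("ware_board",0),("stone_slab",0),("reject_tray",0)):
        for d in r.pinpoint(p,l): print(l,round(d["conf"],2),np.round(d["uv"],0),at(p,d["uv"],z))
E
```

```text
time 0.0
tool_pos [268.117 536.196 252.243]
tcp_rot [-1.7999e+02  1.0500e-01  6.3426e+01]
ft_force [-0.397  0.34   0.407]
wrist_torque [-0.002  0.024  0.003]
finger_gap 85.435
scene [[0.17, 0.76, -0.63, 1121.81], [0.98, -0.12, 0.12, -176.26], [0.02, -0.64, -0.77, 959.13], [0.0, 0.0, 0.0, 1.0]]
block_a_mid 0.98 [288. 317.] [ 561.4 -120.4]
ware_board 0.76 [344. 319.] [557.3  -7.7]
stone_slab 0.73 [494. 263.] [474.4 351.5]
reject_tray 0.56 [172. 317.] [ 498. -350.]
top [[0.01, -0.99, 0.11, 323.5], [-1.0, -0.01, 0.0, -1.72], [0.0, -0.11, -0.99, 928.69], [0.0, 0.0, 0.0, 1.0]]
block_a_mid 0.86 [371. 177.] [ 563.9 -122.4]
ware_board 0.95 [312. 185.] [5.546e+02 3.000e-01]
stone_slab 0.62 [150. 220.] [473. 353.]
reject_tray 0.9 [474. 209.] [ 506.2 -354.9]
```

View pics/top0.png

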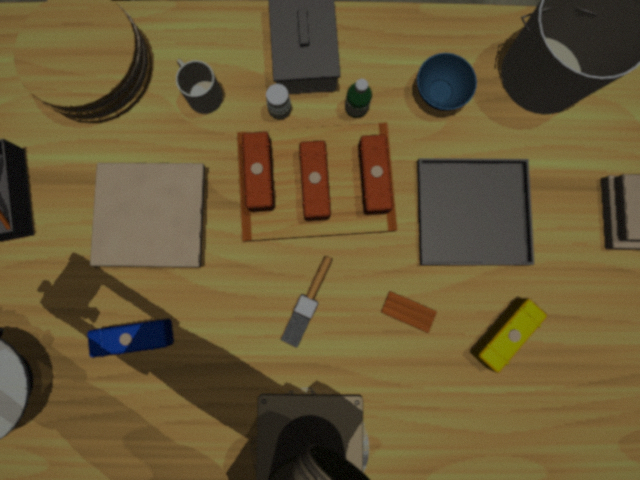

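View pics/scene0.png

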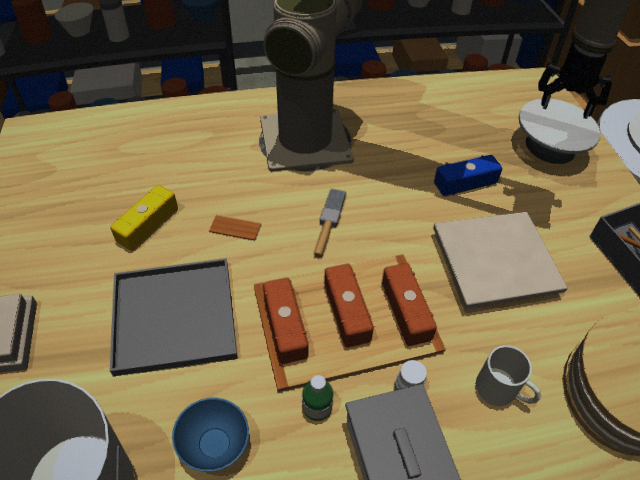

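```bash
cat > fit.py <<'E'
from h import *
from scipy.optimize import minimize
def mask(p):
    h=cv2.cvtColor(p["image"],cv2.COLOR_RGB2HSV); 
    m=((h[...,0]<9)|(h[...,0]>174))&(h[...,1]>150)&(h[...,2]>50)
    return cv2.morphologyEx(m.astype(np.uint8),cv2.MORPH_CLOSE,np.ones((9,9)))
def box(x,y,a,z0):
    c,s=np.cos(a),np.sin(a)
    return [[x+c*u-s*v,y+s*u+c*v,z] for u in(-80,80) for v in(-28,28) for z in(z0,z0+56)]
def fit(ps,x,y,a=0.,z0=16):
    ms=[mask(p) for p in ps]
    def cost(q):
        t=0
        for p,m in zip(ps,ms):
            h=cv2.convexHull((proj(p,box(q[0],q[1],q[2]/100,z0))*16).astype(np.int32))
            s=np.zeros(m.shape,np.uint8); cv2.fillConvexPoly(s,h,1,shift=4)
            roi=cv2.dilate(s,np.ones((15,15)))
            t+=1-(s&m).sum()/((s|m)&roi).sum()
        return t
    b=minimize(cost,[x,y,a*100],method="Nelder-Mead",options=dict(initial_simplex=np.array([[x,y,a*100],[x+8,y,a*100],[x,y+8,a*100],[x,y,a*100+8]])))
    return b.x[:2].round(1),round(np.degrees(b.x[2]/100),1),round(b.fun,3)
E
python3 - <<'E'
from fit import *
t=r.snapshot("top"); s=r.snapshot("scene")
for uv in ((257,169),(315,178),(377,172)):
    x,y=at(t,uv,72); print((x,y),fit([t],x,y),fit([s],x,y),fit([t,s],x,y))
for n,z,c in (("slab",40,[(96,164),(205,164),(203,268),(92,266)]),("tray",22,[(418,160),(529,160),(533,264),(419,265)])):
    P=np.array([at(t,u,z) for u in c]); print(n,P.tolist(),P.mean(0))
E
```

```text
(np.float64(569.2), np.float64(113.1)) (array([570.9, 114. ]), np.float64(8.0), np.float64(0.264)) (array([551.6, 127. ]), np.float64(-0.4), np.float64(0.408)) (array([568.6, 113. ]), np.float64(5.2), np.float64(0.707))
(np.float64(551.9), np.float64(-4.9)) (array([548.,  -5.]), np.float64(1.8), np.float64(0.301)) (array([532. ,   2.6]), np.float64(1.1), np.float64(0.363)) (array([547.1,  -1.6]), np.float64(2.8), np.float64(0.684))
(np.float64(566.0), np.float64(-130.6)) (array([ 571.1, -131.5]), np.float64(-0.1), np.float64(0.313)) (array([ 544.6, -127.5]), np.float64(2.6), np.float64(0.308)) (array([ 562.1, -127.8]), np.float64(2.6), np.float64(0.65))
slab [[586.7, 461.8], [588.2, 227.8], [368.5, 223.1], [369.5, 455.2]] [478.225 341.975]
tray [[608.1, -227.1], [612.5, -470.6], [385.9, -468.9], [381.2, -225.6]] [ 496.925 -348.05 ]
```

```bash
python3 - <<'E'
from fit import *
t=r.snapshot("top"); s=r.snapshot("scene"); out=[]
for p,c in ((t,(220,110,420,260)),(s,(240,240,460,400))):
    im=cv2.cvtColor(p["image"],cv2.COLOR_RGB2BGR); im=cv2.convertScaleAbs(im,alpha=1.3)
    out0=cv2.resize(im[c[1]:c[3],c[0]:c[2]],(400,300),interpolation=cv2.INTER_NEAREST)
    m=cv2.resize(mask(p)[c[1]:c[3],c[0]:c[2]]*255,(400,300)); out.append(np.hstack([out0,cv2.cvtColor(m,cv2.COLOR_GRAY2BGR)]))
cv2.imwrite("pics/m.png",np.vstack(out))
for p in(t,s):
  for d in r.search_frame(p,"block_a_mid"): print(np.round(d["bbox"]),d["conf"])
E
```

```text
[355. 136. 392. 215.] 0.79
[266. 273. 311. 365.] 0.98
```

View pics/m.png

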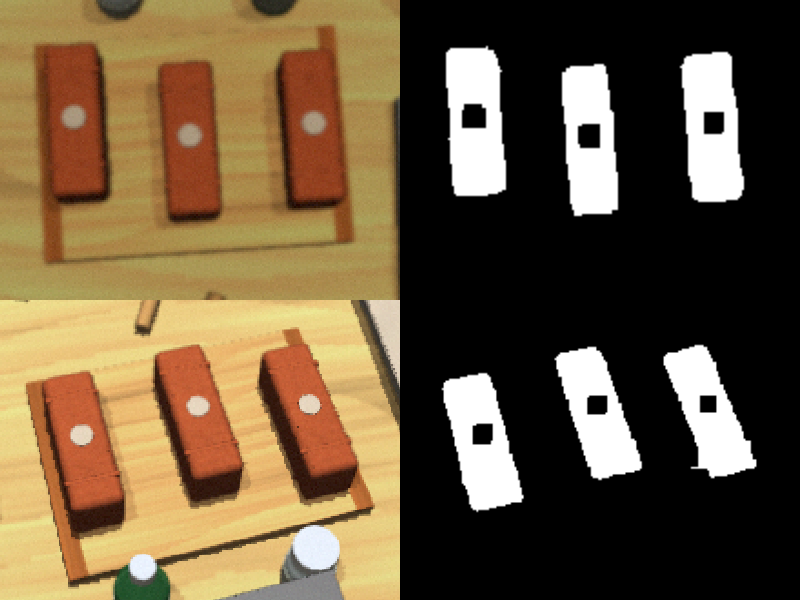

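```bash
sed -i 's/for z in(z0,z0+56)\]/for z in(z0+56,)]/; s/np.ones((9,9))/np.ones((15,15))/; s/roi=cv2.dilate(s,np.ones((15,15)))/roi=cv2.dilate(s,np.ones((11,11)))/' fit.py
python3 - <<'E'
from fit import *
t=r.snapshot("top"); s=r.snapshot("scene")
for u,v in (((257,169),(410,295)),((315,178),(348,296)),((377,172),(285,312))):
    x,y=at(t,u,72); print((x,y),at(s,v,72),fit([t],x,y),fit([s],x,y))
for p in(t,s):
  for d in r.pinpoint(p,"ware_board"): print(at(p,d["uv"],0))
for X in ((363,165),(480,163),(472,231),(560,290)): print(at(s,X,22))
E
```

```text
(np.float64(569.2), np.float64(113.1)) [568.8 116.9] (array([566.1, 112.7]), np.float64(5.9), np.float64(0.133)) (array([573.7, 112.5]), np.float64(5.6), np.float64(0.119))
(np.float64(551.9), np.float64(-4.9)) [551.2  -2.2] (array([549.2,  -3.3]), np.float64(4.5), np.float64(0.196)) (array([554.6,  -4.6]), np.float64(5.8), np.float64(0.1))
(np.float64(566.0), np.float64(-130.6)) [ 567.4 -126.4] (array([ 561.5, -128. ]), np.float64(4.1), np.float64(0.142)) (array([ 570.3, -128.3]), np.float64(5.9), np.float64(0.106))
[558.9  -3.5]
[562.7  -5.3]
[144.3 125. ]
[180.  423.4]
[393.7 321.7]
[581.3 456.1]
```

```bash
python3 -m jog '[[-0.276,0.405,0.05,-31.9,100],[-0.276,0.405,0.05,-31.9,100],[-0.276,0.405,0.05,-31.9,100],[-0.276,0.405,0.05,-31.9,100],[-0.276,0.405,0.05,-31.9,100],[-0.276,0.405,0.05,-31.9,100],[-0.276,0.405,0.05,-31.9,100],[-0.276,0.405,0.05,-31.9,100]]' 20
cat >> h.py <<'E'
def go(x,y,z=None,yaw=None):
    s=r.sense(); p=np.array(s["tool_pos"]); w=s["tcp_rot"][2]; a=np.radians(w)
    d=np.array([x-p[0],y-p[1]]); print("now",p.round(1),"rot",np.round(s["tcp_rot"],1),"t",s["time"],"F",np.round(s["ft_force"],1),"M",np.round(s["wrist_torque"],3),"gap",round(s["finger_gap"],1))
    print("shift m",np.round([d@[np.cos(a),np.sin(a)]/1e3,d@[np.sin(a),-np.cos(a)]/1e3,(p[2]-(z or p[2]))/1e3],4),"turn",round(w-yaw,1) if yaw is not None else 0)
E
python3 -c "
from h import *
go(507.2,107.8,56,95.3)"
```

```text
time: 1.8
tool_pos: [459.2, 194.2, 213.7]
tcp_rot: [179.9, -0.0, 95.3]
ft_force: [0.4, -0.1, -0.6]
finger_gap: 85.3
now [459.2 194.2 213.7] rot [179.9  -0.   95.3] t 1.8 F [ 0.4 -0.1 -0.6] M [ 0.003 -0.055  0.012] gap 85.3
shift m [-0.0905  0.0398  0.1577] turn 0.0
```

```bash
python3 -m jog '[[-0.09,0.04,0.06,0,100],[-0.09,0.04,0.06,0,100],[-0.09,0.04,0.06,0,100],[-0.09,0.04,0.09,0,100],[-0.09,0.04,0.13,0,100],[-0.09,0.04,0.155,0,100],[-0.09,0.04,0.155,0,100],[-0.09,0.04,0.155,0,100]]'
python3 -m jog '[[0,0,0,0,40],[0,0,0,0,40],[0,0,0,0,40],[0,0,0,0,40],[0,0,0,0,40],[0,0,0,0,40],[0,0,0,0,40]]' 20
python3 - <<'E'
from h import *
go(507.2,107.8,58,95.3); p=r.snapshot("scene"); save(p,"g1.png",(330,180,530,330),3)
E
```

```text
time: 2.6
tool_pos: [507.5, 108.8, 59.3]
tcp_rot: [180.0, -0.0, 95.4]
ft_force: [-0.3, 0.8, 0.5]
finger_gap: 85.4
time: 3.3
tool_pos: [509.1, 109.3, 61.7]
tcp_rot: [179.8, -0.0, 95.4]
ft_force: [-1.6, 0.9, 5.7]
finger_gap: 55.7
now [509.1 109.3  61.7] rot [179.8  -0.   95.4] t 3.3 F [-1.6  0.9  5.7] M [ 0.13   0.165 -0.166] gap 55.7
shift m [-0.0013 -0.0021  0.0037] turn 0.1
```

View pics/g1.png

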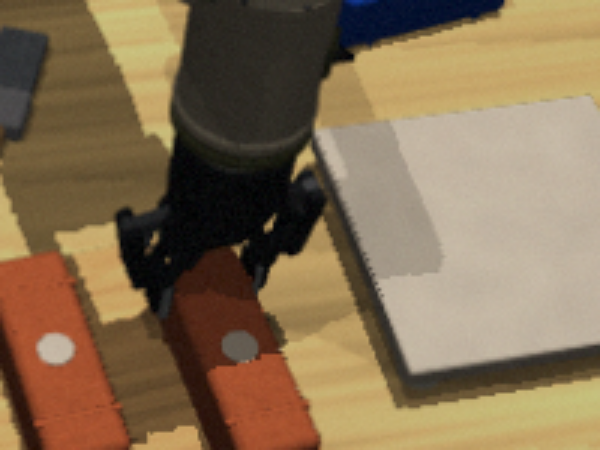

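```bash
python3 -m jog '[[0,0.001,-0.007,0,40],[0,0.003,-0.014,0,40],[0,0.006,-0.02,0,40],[0,0.01,-0.026,0,40],[0,0.01,-0.026,0,40]]' 20
python3 - <<'E'
from h import *
st(); p=r.snapshot("scene"); save(p,"t1.png",(330,180,530,330),3)
E
```

```text
time: 3.85
tool_pos: [520.1, 110.3, 88.9]
tcp_rot: [179.7, -0.0, 95.4]
ft_force: [-1.0, -0.2, -3.4]
finger_gap: 55.5
time 3.85
tool_pos [520.132 110.308  88.919]
tcp_rot [ 1.79652e+02 -4.80000e-02  9.53590e+01]
ft_force [-1.026 -0.183 -3.425]
wrist_torque [-0.061  0.209 -0.048]
finger_gap 55.524
```

View pics/t1.png

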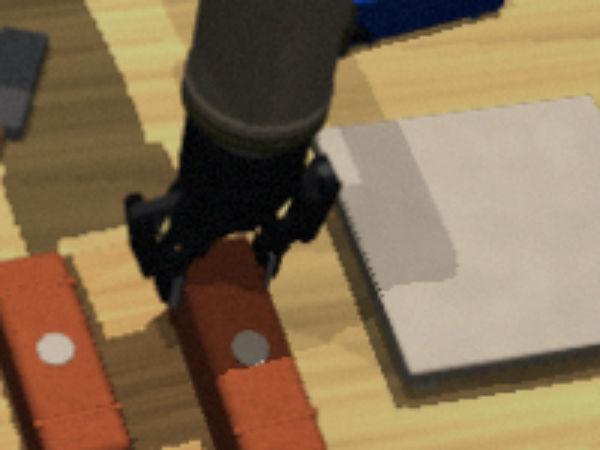

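```bash
python3 -m jog '[[0,0.003,-0.006,0,40],[0,0.006,-0.012,0,40],[0,0.01,-0.018,0,40],[0,0.015,-0.024,0,40],[0,0.02,-0.03,0,40],[0,0.025,-0.036,0,40],[0,0.03,-0.041,0,40],[0,0.034,-0.045,0,40]]' 20
python3 -m jog '[[0,0.001,-0.002,0,40],[0,0.001,-0.002,0,40],[0,0.001,-0.002,0,40],[0,0.001,-0.002,0,40],[0,0.001,-0.002,0,40]]' 20
python3 - <<'E'
from h import *
st(); p=r.snapshot("scene"); save(p,"t2.png",(330,180,530,330),3)
E
```

```text
time: 4.7
tool_pos: [554.0, 113.5, 134.2]
tcp_rot: [179.7, -0.0, 95.4]
ft_force: [0.1, 0.1, -6.8]
finger_gap: 55.9
time: 5.2
tool_pos: [555.2, 113.6, 136.4]
tcp_rot: [179.6, -0.0, 95.4]
ft_force: [0.9, -0.3, -3.7]
finger_gap: 55.8
time 5.2
tool_pos [555.204 113.562 136.39 ]
tcp_rot [ 1.79607e+02 -4.80000e-02  9.53580e+01]
ft_force [ 0.918 -0.337 -3.744]
wrist_torque [-0.025 -0.171  0.025]
finger_gap 55.788
```

View pics/t2.png

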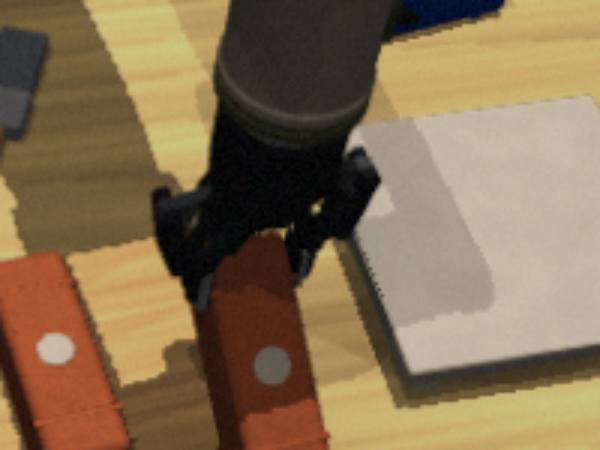

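```bash
python3 -m jog '[[0,-0.006,0.008,0,40],[0,-0.011,0.016,0,40],[0,-0.017,0.024,0,40],[0,-0.022,0.032,0,40],[0,-0.027,0.04,0,40],[0,-0.032,0.047,0,40],[0,-0.037,0.054,0,40],[0,-0.04,0.06,0,40]]' 20
python3 -m jog '[[0,-0.002,0.004,0,40],[0,-0.004,0.008,0,40],[0,-0.005,0.011,0,40],[0,-0.005,0.013,0,40],[0,-0.005,0.0145,0,40],[0,-0.005,0.0145,0,40]]' 20
python3 - <<'E'
from h import *
go(568.9,113.5,60,95.3)
E
```

```text
time: 6.05
tool_pos: [515.3, 109.9, 76.0]
tcp_rot: [179.6, -0.0, 95.4]
ft_force: [-4.0, -0.6, 2.0]
finger_gap: 55.6
time: 6.65
tool_pos: [510.0, 109.5, 63.5]
tcp_rot: [179.7, -0.0, 95.4]
ft_force: [-18.0, -2.0, 25.3]
finger_gap: 55.3
now [510.  109.5  63.5] rot [179.7  -0.   95.4] t 6.65 F [-18.   -2.   25.3] M [-0.402  2.415 -0.1  ] gap 55.3
shift m [-0.0015  0.059   0.0035] turn 0.1
```

```bash
python3 -m jog '[[0,0,0,0,85],[0,0,0,0,85],[0,0,0,0,85],[0,0,0,0,85]]' 20
python3 - <<'E'
from fit import *
st(); p=r.snapshot("scene"); save(p,"f1.png",(330,180,530,330),3)
print(fit([p],569,113,.09))
p=r.snapshot("top");print(fit([p],569,113,.09)); print(at(p,(0,0),0))
for d in r.pinpoint(p,"block_a_mid"): print(at(p,d["uv"],44),d["conf"])
go(568.9,113.5,60,95.3)
E
```

```text
time: 7.05
tool_pos: [510.0, 109.5, 63.2]
tcp_rot: [179.7, -0.0, 95.4]
ft_force: [0.6, 0.5, 0.4]
finger_gap: 72.7
time 7.05
tool_pos [510.005 109.478  63.224]
tcp_rot [ 1.79723e+02 -4.30000e-02  9.53700e+01]
ft_force [0.567 0.471 0.416]
wrist_torque [0.014 0.029 0.019]
finger_gap 72.743
(array([570.7, 112. ]), np.float64(3.6), np.float64(0.145))
(array([563., 115.]), np.float64(8.5), np.float64(0.994))
[1002.   751.2]
[ 565.6 -125.8] 0.71
now [509.9 109.5  63.2] rot [179.7  -0.   95.4] t 7.2 F [ 0.3 -0.3  0. ] M [ 0.018 -0.01  -0.066] gap 72.3
shift m [-0.0015  0.0591  0.0032] turn 0.1
```

View pics/f1.png

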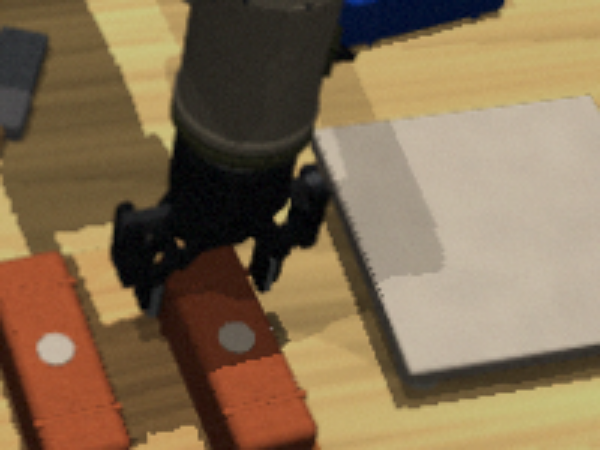

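```bash
python3 -m jog '[[-0.001,0.025,0.004,0,85],[-0.001,0.054,0.004,0,85],[-0.001,0.054,0.004,0,85],[-0.001,0.054,0.004,0,30],[-0.001,0.054,0.004,0,30],[-0.001,0.054,0.004,0,30],[-0.001,0.054,0.004,0,30],[-0.001,0.054,0.004,0,30]]' 50
python3 -m jog '[[0,0,-0.005,0,30],[0,0,-0.012,0,30],[0,0,-0.02,0,30],[0,0,-0.025,0,30],[0,0,-0.025,0,30],[0,0,-0.025,0,30],[0,0,-0.025,0,30]]' 50
python3 - <<'E'
from h import *
p=r.snapshot("scene"); go(479,397,110,91); print(at(p,(409,292.3),72)); save(p,"l1.png",(330,180,530,330),3)
for i in range(4): r.snapshot("top"); s=r.sense(); print(np.round(s["ft_force"],2),np.round(s["wrist_torque"],3))
E
```

```text
time: 8.0
tool_pos: [563.2, 113.7, 59.4]
tcp_rot: [179.8, -0.1, 95.4]
ft_force: [1.1, 2.8, -2.4]
finger_gap: 55.1
time: 8.7
tool_pos: [562.8, 113.6, 84.0]
tcp_rot: [179.8, -0.1, 95.4]
ft_force: [-0.3, 0.5, -6.9]
finger_gap: 55.7
now [562.7 113.7  83.9] rot [ 1.798e+02 -1.000e-01  9.540e+01] t 8.75 F [-0.4  0.2 -8.2] M [-0.     0.135 -0.074] gap 55.6
shift m [ 0.2899 -0.0568 -0.0261] turn 4.4
[562.4 116.7]
[ 0.53  0.15 -7.73] [-0.032  0.112  0.013]
[ 0.42 -0.28 -7.22] [ 0.02   0.157 -0.012]
[-0.35  0.7  -7.06] [-0.004  0.154  0.012]
[ 0.24  0.13 -7.54] [-0.011  0.177  0.003]
```

View pics/l1.png

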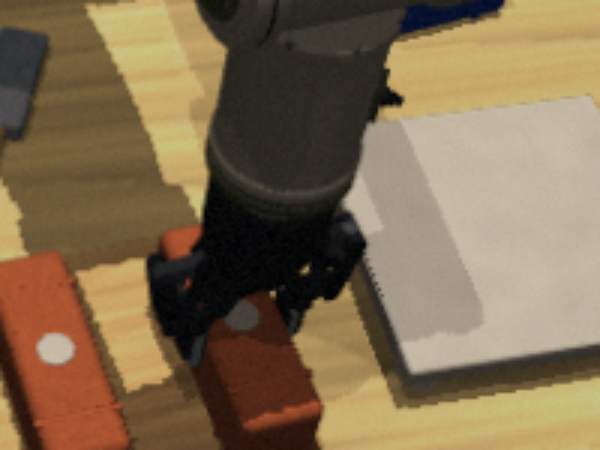

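```bash
python3 - <<'E'
from h import *
s=r.snapshot("scene")
print("dot",at(s,(411,285.7),97))
t=r.snapshot("top")
for p in (s,t):
  for n in ("reject_tray","stone_slab"):
    for d in r.pinpoint(p,n): print(n,d["conf"],at(p,d["uv"],0), r.search_frame(p,n)[0]["bbox"] if r.search_frame(p,n) else 0)
go(499,-404,150,90.5)
E
```

```text
dot [564.1 116.4]
stone_slab 0.65 [473.6 353.5] [443.3, 212.1, 566.9, 310.2]
reject_tray 0.82 [ 496.8 -351.9] [415.2, 154.7, 534.1, 269.0]
reject_tray 0.48 [ 575.2 -129.7] [415.2, 154.7, 534.1, 269.0]
stone_slab 0.94 [471.5 349. ] [87.4, 164.0, 201.9, 268.0]
now [563.1 113.7  84.4] rot [ 1.798e+02 -1.000e-01  9.540e+01] t 9.65 F [ 0.8 -0.  -6.6] M [-0.013  0.163  0.018] gap 55.5
shift m [-0.5094 -0.1124 -0.0656] turn 4.9
```

```bash
python3 -m jog '[[0,0,-0.03,0,30],[0,0,-0.066,0,30],[-0.04,-0.009,-0.066,0,30],[-0.08,-0.018,-0.066,0,30],[-0.12,-0.026,-0.066,1,30],[-0.16,-0.035,-0.066,2,30],[-0.2,-0.044,-0.066,3,30],[-0.24,-0.053,-0.066,4,30]]' 50
python3 -m jog '[[-0.035,-0.008,0,0,30],[-0.07,-0.016,0,0,30],[-0.105,-0.024,0,0,30],[-0.14,-0.032,0,0,30],[-0.175,-0.04,0,0,30],[-0.21,-0.047,0,0,30],[-0.24,-0.054,0,0,30],[-0.26,-0.058,0,0,30]]' 50
python3 - <<'E'
from h import *
go(498,-405,49,90.5)
E
```

```text
time: 10.45
tool_pos: [532.2, -131.9, 150.1]
tcp_rot: [179.7, -0.1, 91.3]
ft_force: [1.1, 0.4, -6.7]
finger_gap: 55.1
time: 11.25
tool_pos: [479.4, -395.4, 149.5]
tcp_rot: [179.8, -0.0, 91.3]
ft_force: [-0.3, -0.3, -7.5]
finger_gap: 55.2
now [ 479.4 -395.4  149.5] rot [179.8  -0.   91.3] t 11.25 F [-0.3 -0.3 -7.5] M [ 0.039  0.136 -0.044] gap 55.2
shift m [-0.01    0.0184  0.1005] turn 0.8
```

```bash
python3 -m jog '[[-0.01,0.018,0.015,0.8,30],[-0.01,0.018,0.035,0.8,30],[-0.01,0.018,0.055,0.8,30],[-0.01,0.018,0.072,0.8,30],[-0.01,0.018,0.082,0.8,30],[-0.01,0.018,0.088,0.8,30],[-0.01,0.018,0.092,0.8,30],[-0.01,0.018,0.093,0.8,30]]' 50
python3 -m jog '[[0,0,0.0015,0,30],[0,0,0.003,0,30],[0,0,0.0045,0,30],[0,0,0.006,0,30],[0,0,0.0075,0,30],[0,0,0.0085,0,30],[0,0,0.0085,0,30]]' 50
python3 - <<'E'
from h import *
go(497,-405,49,90.5);p=r.snapshot("scene"); save(p,"p1.png",(60,200,300,380),3)
E
```

```text
time: 12.05
tool_pos: [498.3, -405.1, 56.9]
tcp_rot: [179.7, -0.0, 90.5]
ft_force: [-0.1, 0.3, -7.1]
finger_gap: 55.6
time: 12.75
tool_pos: [498.4, -405.1, 48.4]
tcp_rot: [179.7, -0.0, 90.5]
ft_force: [-0.4, 0.6, -5.6]
finger_gap: 55.0
now [ 498.4 -405.1   48.4] rot [179.7  -0.   90.5] t 12.75 F [-0.4  0.6 -5.6] M [0.109 0.222 0.016] gap 55.0
shift m [ 0.0002 -0.0014 -0.0006] turn -0.0
```

View pics/p1.png

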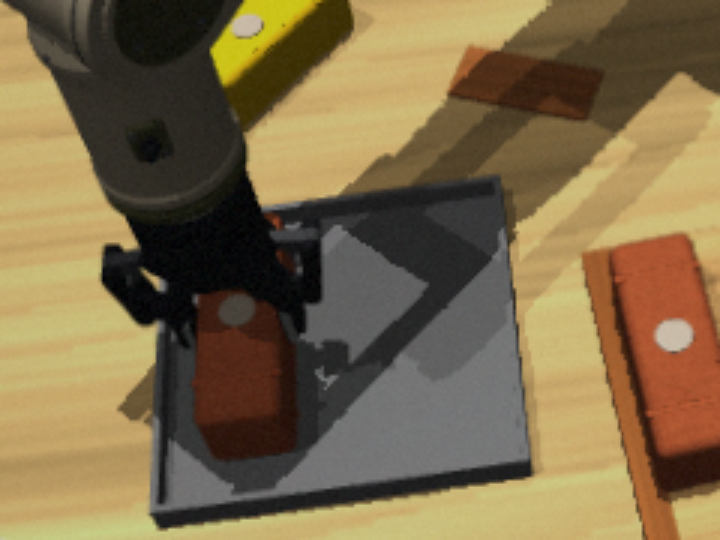

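```bash
python3 -m jog '[[0,0,0.001,0,30],[0,0,0.002,0,30],[0,0,0.002,0,30]]' 50
python3 -m jog '[[0,0,0.0,0,67],[0,0,0.0,0,67],[0,0,0.0,0,67],[0,0,0.0,0,75],[0,0,-0.03,0,75],[0,0,-0.07,0,75],[0,0,-0.1,0,80],[0,0,-0.1,0,90]]' 50
python3 - <<'E'
from h import *
p=r.snapshot("scene"); p2=r.snapshot("top"); print(at(p2,(377,172),72)); go(566.8-62*.996,-128.3-62*.092,60,95.3)
E
```

```text
time: 13.1
tool_pos: [498.4, -405.2, 48.4]
tcp_rot: [179.7, -0.0, 90.5]
ft_force: [-6.9, 6.2, 10.3]
finger_gap: 55.3
time: 13.9
tool_pos: [500.6, -407.8, 155.1]
tcp_rot: [179.3, 0.4, 90.5]
ft_force: [1.4, 0.0, 0.8]
finger_gap: 76.5
[ 566.  -130.6]
now [ 498.6 -405.9  149.7] rot [1.796e+02 1.000e-01 9.050e+01] t 14.0 F [ 0.1 -0.3 -0.1] M [ 0.005 -0.004 -0.073] gap 77.2
shift m [0.2718 0.0086 0.0897] turn -4.8
```

```bash
python3 -m jog '[[0.045,0.001,0,-2,100],[0.09,0.003,0,-4.8,100],[0.135,0.004,0,-4.8,100],[0.18,0.006,0,-4.8,100],[0.22,0.007,0,-4.8,100],[0.25,0.008,0,-4.8,100],[0.271,0.009,0,-4.8,100],[0.271,0.009,0,-4.8,100]]' 20
python3 - <<'E'
from h import *
go(505.1,-134,60,95.3)
E
```

```text
time: 14.8
tool_pos: [504.4, -132.0, 147.4]
tcp_rot: [179.8, 0.0, 95.4]
ft_force: [0.6, 0.3, 0.0]
finger_gap: 85.5
now [ 504.4 -132.   147.4] rot [179.8   0.   95.4] t 14.8 F [0.6 0.3 0. ] M [0.015 0.007 0.006] gap 85.5
shift m [-0.0021  0.0005  0.0874] turn 0.1
```

Descend, grip lightly, tip in the same arc, hold, check, and return.

```bash
python3 -m jog '[[-0.002,0,0.03,0,100],[-0.002,0,0.06,0,100],[-0.002,0,0.08,0,100],[-0.002,0,0.087,0,100],[-0.002,0,0.087,0,40],[-0.002,0,0.087,0,40],[-0.002,0,0.087,0,40],[-0.002,0,0.087,0,40]]' 20
python3 -m jog '[[0,0,0,0,40],[0,0,0,0,40],[0,0,-0.003,0,40],[0,0.001,-0.009,0,40],[0,0.003,-0.014,0,40],[0,0.006,-0.02,0,40],[0,0.009,-0.026,0,40],[0,0.009,-0.026,0,40]]' 20
python3 - <<'E'
from h import *
st()
E
```

```text
time: 15.6
tool_pos: [505.7, -134.4, 61.5]
tcp_rot: [179.7, 0.1, 95.4]
ft_force: [-1.3, -2.3, 0.5]
finger_gap: 56.0
time: 16.4
tool_pos: [515.8, -133.9, 89.1]
tcp_rot: [179.6, 0.1, 95.4]
ft_force: [-0.6, 0.2, -2.9]
finger_gap: 55.6
time 16.4
tool_pos [ 515.807 -133.883   89.062]
tcp_rot [1.79554e+02 1.37000e-01 9.54310e+01]
ft_force [-0.626  0.191 -2.926]
wrist_torque [-0.004  0.08  -0.009]
finger_gap 55.628
```

```bash
python3 -m jog '[[0,0.003,-0.006,0,40],[0,0.006,-0.012,0,40],[0,0.01,-0.018,0,40],[0,0.015,-0.024,0,40],[0,0.02,-0.03,0,40],[0,0.025,-0.036,0,40],[0,0.03,-0.041,0,40],[0,0.034,-0.045,0,40]]' 20
python3 -m jog '[[0,0.001,-0.002,0,40],[0,0.001,-0.002,0,40],[0,0.001,-0.002,0,40],[0,0.001,-0.002,0,40],[0,0.001,-0.002,0,40]]' 20
python3 - <<'E'
from h import *
st(); p=r.snapshot("scene"); save(p,"t3.png",(230,210,400,370),3)
E
```

```text
time: 17.2
tool_pos: [550.0, -130.6, 134.9]
tcp_rot: [179.5, 0.1, 95.4]
ft_force: [0.0, 0.4, -5.3]
finger_gap: 55.7
time: 17.7
tool_pos: [550.6, -130.4, 136.6]
tcp_rot: [179.6, 0.1, 95.4]
ft_force: [-0.8, -0.0, -6.0]
finger_gap: 55.7
time 17.7
tool_pos [ 550.593 -130.416  136.576]
tcp_rot [1.7956e+02 1.3000e-01 9.5432e+01]
ft_force [-0.773 -0.018 -6.02 ]
wrist_torque [-0.039  0.271  0.057]
finger_gap 55.702
```

View pics/t3.png

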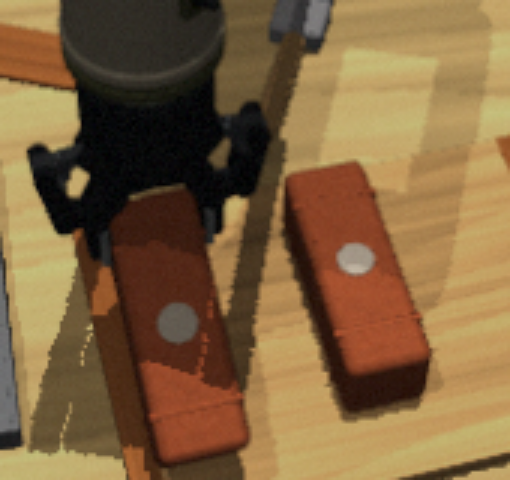

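```bash
python3 - <<'E'
from h import *
p=r.snapshot("scene")
for th in range(10,45,5):
    a=np.radians(th);c,s=np.cos(a),np.sin(a)
    f=lambda u,w:[550.6+(u*c+w*s)*.996,-130.4+(u*c+w*s)*.092,133.6-u*s+w*c]
    print(th,proj(p,[f(62,17),f(142,17),f(142,-39)]).tolist())
E
python3 -m jog '[[0,-0.006,0.008,0,40],[0,-0.011,0.016,0,40],[0,-0.017,0.024,0,40],[0,-0.022,0.032,0,40],[0,-0.027,0.04,0,40],[0,-0.032,0.047,0,40],[0,-0.037,0.054,0,40],[0,-0.04,0.06,0,40]]' 20
python3 -m jog '[[0,-0.002,0.004,0,40],[0,-0.004,0.008,0,40],[0,-0.005,0.01,0,40],[0,-0.005,0.0125,0,40],[0,-0.005,0.0135,0,40],[0,-0.005,0.0135,0,40]]' 20
python3 - <<'E'
from h import *
st()
E
```

```text
10 [[288.7, 313.8], [299.8, 357.2], [298.8, 367.0]]
15 [[288.8, 315.7], [299.7, 360.0], [298.0, 366.9]]
20 [[288.8, 317.3], [299.4, 362.1], [297.1, 366.2]]
25 [[288.8, 318.6], [299.0, 363.6], [296.2, 364.9]]
30 [[288.7, 319.7], [298.5, 364.4], [295.1, 363.1]]
35 [[288.6, 320.5], [297.8, 364.6], [294.0, 360.8]]
40 [[288.4, 321.0], [297.0, 364.3], [292.8, 357.9]]
time: 18.6
tool_pos: [511.3, -134.4, 76.0]
tcp_rot: [179.5, 0.1, 95.4]
ft_force: [0.3, -0.9, -1.0]
finger_gap: 55.6
time: 19.2
tool_pos: [506.0, -135.1, 63.1]
tcp_rot: [179.6, 0.1, 95.4]
ft_force: [-7.5, 0.2, 8.8]
finger_gap: 55.7
time 19.2
tool_pos [ 505.989 -135.056   63.131]
tcp_rot [1.79575e+02 1.46000e-01 9.54300e+01]
ft_force [-7.526  0.155  8.752]
wrist_torque [0.424 0.983 0.152]
finger_gap 55.74
```

```bash
cat >> h.py <<'E'
def dots(p,z,u0,rad=25):
    h=cv2.cvtColor(p["image"],cv2.COLOR_RGB2HSV); m=((h[...,1]<100)&(h[...,2]>70)).astype(np.uint8)
    n,_,s,c=cv2.connectedComponentsWithStats(m)
    for i in range(1,n):
        if 25<s[i,4]<200 and np.hypot(*(c[i]-u0))<rad: print("dot",c[i].round(1),s[i,4],at(p,c[i],z))
E
python3 -m jog '[[0,0,0,0,85],[0,0,0,0,85],[0,0,0,0,85],[0,0,0,0,85]]' 20
python3 - <<'E'
from fit import *
p=r.snapshot("scene"); dots(p,72,(286,311)); dots(p,72,(348,296)); print(fit([p],565,-130,.09)); go(564,-129.5,60,95.3)
E
```

```text
time: 19.6
tool_pos: [506.1, -135.1, 63.1]
tcp_rot: [179.6, 0.1, 95.4]
ft_force: [0.1, 1.1, -0.4]
finger_gap: 72.6
dot [283.7 310.9] 111 [ 564.6 -128.5]
dot [348.1 295.8] 109 [550.6  -1.9]
(array([ 568.7, -130.8]), np.float64(6.2), np.float64(0.105))
now [ 506.  -135.1   63.1] rot [179.6   0.2  95.4] t 19.65 F [ 0.4  0.6 -0.8] M [0.015 0.023 0.018] gap 72.8
shift m [0.     0.0582 0.0031] turn 0.1
```

```bash
python3 -m jog '[[0,0.028,0.003,0,85],[0,0.058,0.003,0,85],[0,0.058,0.003,0,85],[0,0.058,0.003,0,30],[0,0.058,0.003,0,30],[0,0.058,0.003,0,30],[0,0.058,0.003,0,30],[0,0.058,0.003,0,30]]' 50
python3 -m jog '[[0,0,-0.005,0,30],[0,0,-0.012,0,30],[0,0,-0.02,0,30],[0,0,-0.025,0,30],[0,0,-0.025,0,30],[0,0,-0.025,0,30],[0,0,-0.025,0,30]]' 50
python3 - <<'E'
from h import *
go(479,397,110,91)
for i in range(5):
    p=r.snapshot("scene"); s=r.sense(); print(np.round(s["ft_force"],2),np.round(s["wrist_torque"],3))
dots(p,97,(286,303))
E
```

```text
time: 20.45
tool_pos: [563.2, -129.7, 60.3]
tcp_rot: [179.6, 0.1, 95.4]
ft_force: [-0.4, -0.9, -2.4]
finger_gap: 55.2
time: 21.15
tool_pos: [562.7, -129.5, 84.9]
tcp_rot: [179.6, 0.1, 95.4]
ft_force: [0.4, 0.3, -5.3]
finger_gap: 55.1
now [ 562.7 -129.5   84.9] rot [1.796e+02 1.000e-01 9.540e+01] t 21.15 F [ 0.4  0.3 -5.3] M [ 0.031  0.014 -0.011] gap 55.1
shift m [ 0.532  -0.0336 -0.0251] turn 4.4
[-0.62 -0.01 -5.7 ] [-0.07   0.019  0.011]
[-0.19 -0.07 -5.79] [-0.011  0.032 -0.014]
[ 0.58 -0.91 -5.53] [-0.035  0.041 -0.025]
[-0.09 -1.02 -5.55] [-0.04   0.052  0.012]
[ 0.31 -0.54 -5.83] [-0.029  0.026 -0.057]
```

```bash
python3 -m jog '[[0,0,0.01,0,30],[0,0,0.018,0,30],[0,0,0.022,0,30],[0,0,0.024,0,30],[0,0,0.0255,0,30],[0,0,0.0265,0,30],[0,0,0.0265,0,30],[0,0,0.0255,0,85]]' 50
python3 -m jog '[[0,0,0,0,85],[0,0,0,0,85],[0,0,0,0,85],[0,-0.03,0,0,85],[0,-0.065,0,0,85],[0,-0.065,0,0,85],[0,-0.065,0,0,85]]' 20
python3 -m jog '[[0,0,0,0,40],[0,0,0,0,40],[0,0,0,0,40],[0,0,0,0,40],[0,0,0,0,40],[0,0,0,0,40]]' 20
python3 -m jog '[[0,0.001,-0.007,0,40],[0,0.003,-0.014,0,40],[0,0.006,-0.02,0,40],[0,0.01,-0.026,0,40],[0,0.013,-0.032,0,40],[0,0.016,-0.038,0,40],[0,0.02,-0.044,0,40],[0,0.025,-0.05,0,40]]' 20
python3 -m jog '[[0,0.004,-0.005,0,40],[0,0.008,-0.01,0,40],[0,0.012,-0.015,0,40],[0,0.017,-0.02,0,40],[0,0.022,-0.025,0,40],[0,0.022,-0.025,0,40]]' 20
python3 - <<'E'
from h import *
for i in range(5):
    p=r.snapshot("scene"); s=r.sense(); print(np.round(s["tool_pos"],1),np.round(s["ft_force"],2),np.round(s["wrist_torque"],3))
dots(p,110,(288,315))
E
```

```text
time: 22.2
tool_pos: [563.7, -129.8, 60.7]
tcp_rot: [179.5, 0.2, 95.4]
ft_force: [0.6, -0.5, -0.8]
finger_gap: 68.6
time: 22.9
tool_pos: [498.5, -136.0, 60.1]
tcp_rot: [179.5, 0.2, 95.4]
ft_force: [-0.3, -0.3, 0.9]
finger_gap: 72.7
time: 23.5
tool_pos: [499.9, -136.2, 61.0]
tcp_rot: [179.4, 0.2, 95.4]
ft_force: [-0.2, -0.4, 4.8]
finger_gap: 55.7
time: 24.3
tool_pos: [524.5, -133.7, 111.7]
tcp_rot: [179.4, 0.2, 95.4]
ft_force: [0.2, -0.3, -5.3]
finger_gap: 55.5
time: 24.9
tool_pos: [547.4, -131.7, 138.1]
tcp_rot: [179.3, 0.2, 95.4]
ft_force: [-0.0, 0.3, -5.6]
finger_gap: 56.0
[ 546.8 -131.6  137.5] [-0.71 -0.29 -6.73] [-0.019  0.295 -0.017]
[ 546.2 -131.5  136.9] [ 0.26  0.36 -6.33] [-0.004  0.317  0.004]
[ 545.9 -131.5  136.6] [ 0.41 -0.26 -5.83] [-0.013  0.294 -0.016]
[ 545.7 -131.5  136.5] [-0.27  0.49 -6.11] [-0.012  0.284 -0.023]
[ 545.7 -131.5  136.4] [-0.09  0.05 -5.76] [-0.016  0.276  0.046]
dot [288.  317.8] 141 [ 604.  -124.9]
```

```bash
for i in 1 2 3; do python3 -m jog '[[0,0,0.0015,0,40],[0,0,0.003,0,40],[0,0,0.003,0,40]]' 20 | grep -E 'pos|force'; done
```

```text
tool_pos: [545.3, -131.4, 132.9]
ft_force: [-0.3, 1.5, -5.8]
tool_pos: [545.3, -131.4, 129.7]
ft_force: [-0.3, -0.0, -6.1]
tool_pos: [545.1, -131.7, 128.6]
ft_force: [-11.3, 1.0, 11.2]
```

```bash
python3 -m jog '[[0,-0.006,0.006,0,40],[0,-0.012,0.013,0,40],[0,-0.018,0.021,0,40],[0,-0.023,0.029,0,40],[0,-0.028,0.037,0,40],[0,-0.033,0.046,0,40],[0,-0.038,0.055,0,40],[0,-0.04,0.059,0,40]]' 20
python3 -m jog '[[0,-0.001,0.003,0,40],[0,-0.002,0.005,0,40],[0,-0.002,0.007,0,40],[0,-0.002,0.007,0,40],[0,-0.002,0.005,0,85],[0,-0.002,0.005,0,85],[0,-0.002,0.005,0,85],[0,-0.002,0.005,0,85]]' 20
python3 - <<'E'
from fit import *
p=r.snapshot("scene"); dots(p,72,(286,311));print(fit([p],565,-130,.09)); go(564,-129.5,60,95.3)
E
```

```text
time: 26.85
tool_pos: [505.4, -135.6, 68.2]
tcp_rot: [179.5, 0.2, 95.4]
ft_force: [2.8, 0.3, -1.3]
finger_gap: 55.6
time: 27.65
tool_pos: [503.5, -135.8, 63.1]
tcp_rot: [179.5, 0.2, 95.4]
ft_force: [-0.4, 0.1, 0.9]
finger_gap: 72.6
dot [283.5 311.2] 109 [ 565.1 -129.1]
(array([ 569., -131.]), np.float64(5.2), np.float64(0.094))
now [ 503.4 -135.7   63. ] rot [179.6   0.2  95.4] t 27.7 F [ 0.5 -0.4  0.8] M [-0.01   0.043 -0.007] gap 72.8
shift m [0.0005 0.0609 0.003 ] turn 0.1
```

```bash
python3 -m jog '[[0,0.03,0.003,0,85],[0,0.061,0.003,0,85],[0,0.061,0.003,0,85],[0,0.061,0.003,0,30],[0,0.061,0.003,0,30],[0,0.061,0.003,0,30],[0,0.061,0.003,0,30],[0,0.061,0.003,0,30]]' 50
python3 -m jog '[[0,0,-0.005,0,30],[0,0,-0.012,0,30],[0,0,-0.025,0,30],[0,0,-0.05,0,30],[0,0,-0.09,0,30],[0,0,-0.095,0,30],[0,0,-0.095,0,30],[0,0,-0.095,0,30]]' 50
python3 - <<'E'
from h import *
go(475,402,150,91)
for i in range(5):
    p=r.snapshot("top"); s=r.sense(); print(np.round(s["ft_force"],2),np.round(s["wrist_torque"],3))
E
```

```text
time: 28.5
tool_pos: [563.5, -130.1, 60.3]
tcp_rot: [179.6, 0.2, 95.4]
ft_force: [0.4, -1.5, -2.1]
finger_gap: 55.5
time: 29.3
tool_pos: [562.0, -129.6, 154.0]
tcp_rot: [179.7, 0.1, 95.4]
ft_force: [-1.0, 0.1, -7.2]
finger_gap: 55.1
now [ 562.  -129.6  154. ] rot [1.797e+02 1.000e-01 9.540e+01] t 29.3 F [-1.   0.1 -7.2] M [ 0.016  0.088 -0.018] gap 55.1
shift m [ 0.5374 -0.037   0.004 ] turn 4.4
[-0.23 -0.58 -5.98] [0.018 0.005 0.025]
[ 0.5   0.12 -6.14] [ 0.039 -0.045  0.01 ]
[ 0.65  0.73 -6.06] [-0.008 -0.042 -0.008]
[-0.67 -0.71 -6.2 ] [ 0.022  0.102 -0.009]
[ 0.59  0.16 -5.39] [0.006 0.023 0.001]
```

```bash
python3 -m jog '[[0.03,-0.002,0,0,30],[0.07,-0.005,0,0,30],[0.11,-0.008,0,1,30],[0.15,-0.01,0,2,30],[0.19,-0.013,0,3,30],[0.23,-0.016,0,4.4,30],[0.27,-0.019,0,4.4,30],[0.31,-0.021,0,4.4,30]]' 50
python3 - <<'E'
from h import *
go(475,402,92,91)
E
```

```text
time: 30.35
tool_pos: [511.2, 178.6, 152.3]
tcp_rot: [179.8, 0.1, 90.9]
ft_force: [1.2, 0.2, -6.0]
finger_gap: 55.3
now [511.2 178.6 152.3] rot [1.798e+02 1.000e-01 9.090e+01] t 30.35 F [ 1.2  0.2 -6. ] M [-0.019 -0.025 -0.04 ] gap 55.3
shift m [ 0.224  -0.0325  0.0603] turn -0.1
```

```bash
python3 -m jog '[[0.04,-0.006,0,0,30],[0.08,-0.012,0,0,30],[0.12,-0.018,0,0,30],[0.16,-0.024,0,0,30],[0.2,-0.03,0,0,30],[0.224,-0.0325,0,0,30],[0.224,-0.0325,0.02,0,30],[0.224,-0.0325,0.04,0,30]]' 50
python3 -m jog '[[0,0,0.006,0,30],[0,0,0.012,0,30],[0,0,0.016,0,30],[0,0,0.018,0,30],[0,0,0.018,0,30]]' 50
python3 - <<'E'
from h import *
go(475,402,84.3,91); p=r.snapshot("top"); print(r.search_frame(p,"stone_slab"),r.pinpoint(p,"block_a_mid"))
E
```

```text
time: 31.15
tool_pos: [475.0, 403.3, 111.3]
tcp_rot: [179.7, 0.1, 91.1]
ft_force: [0.4, -0.3, -6.7]
finger_gap: 55.3
time: 31.65
tool_pos: [475.4, 403.3, 93.8]
tcp_rot: [179.7, 0.0, 91.0]
ft_force: [0.1, -0.5, -5.8]
finger_gap: 54.9
now [475.4 403.3  93.8] rot [179.7   0.   91. ] t 31.65 F [ 0.1 -0.5 -5.8] M [-0.041 -0.009 -0.024] gap 54.9
shift m [-0.0013 -0.0005  0.0095] turn 0.0
[{'bbox': [93.2, 164.5, 204.1, 269.7], 'conf': 0.68}] [{'uv': [110.6, 209.2], 'conf': 0.88}]
```

```bash
python3 -m jog '[[0,0,0.0025,0,30],[0,0,0.005,0,30],[0,0,0.0065,0,30],[0,0,0.008,0,30],[0,0,0.009,0,30],[0,0,0.010,0,30],[0,0,0.0105,0,30],[0,0,0.0105,0,30]]' 50
python3 -m jog '[[0,0,0.0005,0,30],[0,0,0.001,0,30],[0,0,0.001,0,30]]' 50
```

```text
time: 32.6
tool_pos: [475.6, 403.5, 84.3]
tcp_rot: [179.7, 0.0, 91.1]
ft_force: [-4.7, -2.5, 2.5]
finger_gap: 55.4
time: 32.9
tool_pos: [475.6, 403.6, 84.2]
tcp_rot: [179.7, 0.0, 91.1]
ft_force: [-6.0, -4.0, 5.4]
finger_gap: 55.1
```

```bash
python3 -m jog '[[0,0,0,0,70],[0,0,0,0,70],[0,0,0,0,75],[0,0,-0.005,0,80],[0,0,-0.03,0,80],[0,0,-0.07,0,80],[0,0,-0.075,0,90],[0,0,-0.075,0,100]]' 50
python3 - <<'E'
from h import *
p=r.snapshot("scene");p2=r.snapshot("top"); dots(p,72,(348,296)); dots(p,96,(495,250),40); dots(p2,96,(130,200),50); go(486.5,-9,61,95.3)
E
```

```text
time: 33.7
tool_pos: [476.5, 404.6, 162.1]
tcp_rot: [179.4, -0.1, 91.1]
ft_force: [-0.1, -0.2, 0.3]
finger_gap: 85.3
dot [348.1 295.8] 108 [550.7  -2. ]
dot [531.1 235.1] 32 [482.2 405.5]
dot [ 93.4 222.7] 27 [451.7 429.4]
now [474.8 403.4 158.5] rot [1.797e+02 1.000e-01 9.110e+01] t 33.8 F [-0.  -0.5 -0.4] M [0.008 0.    0.021] gap 85.3
shift m [-0.4125  0.0041  0.0975] turn -4.2
```

```bash
python3 -m jog '[[-0.05,0,0,0,100],[-0.1,0.001,0,-2,100],[-0.15,0.001,0,-4.2,100],[-0.2,0.002,0,-4.2,100],[-0.25,0.002,0,-4.2,100],[-0.3,0.003,0,-4.2,100],[-0.35,0.004,0,-4.2,100],[-0.38,0.004,0,-4.2,100]]' 20
python3 -m jog '[[0,0,0,0,100],[0,0,0,0,100]]' 20
python3 - <<'E'
from h import *
go(486.5,-9,61,95.3)
E
```

```text
time: 34.6
tool_pos: [484.4, 20.4, 157.2]
tcp_rot: [179.9, 0.1, 95.2]
ft_force: [0.3, 0.8, 0.4]
finger_gap: 85.1
time: 34.8
tool_pos: [483.3, 19.9, 155.5]
tcp_rot: [-180.0, 0.1, 95.0]
ft_force: [-0.4, -0.0, -0.9]
finger_gap: 85.6
now [483.3  19.9 155.5] rot [-1.8e+02  1.0e-01  9.5e+01] t 34.8 F [-0.4 -0.  -0.9] M [ 0.023  0.009 -0.001] gap 85.6
shift m [-0.0291  0.0007  0.0945] turn -0.3
```

```bash
python3 -m jog '[[-0.029,0.001,0,-0.3,100],[-0.029,0.001,0.03,-0.3,100],[-0.029,0.001,0.06,-0.3,100],[-0.029,0.001,0.085,-0.3,100],[-0.029,0.001,0.0945,-0.3,100],[-0.029,0.001,0.0945,-0.3,100],[-0.029,0.001,0.0945,-0.3,40],[-0.029,0.001,0.0945,-0.3,40]]' 20
python3 -m jog '[[0,0,0,0,40],[0,0,0,0,40],[0,0,0,0,40],[0,0,0,0,40],[0,0,0,0,40]]' 20
python3 -m jog '[[0,0.001,-0.007,0,40],[0,0.003,-0.014,0,40],[0,0.006,-0.02,0,40],[0,0.01,-0.026,0,40],[0,0.013,-0.032,0,40],[0,0.016,-0.038,0,40],[0,0.02,-0.044,0,40],[0,0.025,-0.05,0,40]]' 20
python3 -m jog '[[0,0.004,-0.005,0,40],[0,0.008,-0.01,0,40],[0,0.012,-0.015,0,40],[0,0.017,-0.02,0,40],[0,0.022,-0.025,0,40],[0,0.022,-0.025,0,40]]' 20
python3 - <<'E'
from h import *
for i in range(5):
    p=r.snapshot("scene"); s=r.sense(); print(np.round(s["tool_pos"],1),np.round(s["ft_force"],2),np.round(s["wrist_torque"],3))
E
```

```text
time: 35.6
tool_pos: [488.0, -8.8, 62.6]
tcp_rot: [179.9, 0.1, 95.3]
ft_force: [-0.1, -0.3, 0.4]
finger_gap: 58.8
time: 36.1
tool_pos: [488.3, -8.7, 62.9]
tcp_rot: [179.9, 0.1, 95.3]
ft_force: [0.4, 1.5, -1.6]
finger_gap: 55.5
time: 36.9
tool_pos: [513.2, -6.3, 113.3]
tcp_rot: [179.9, 0.1, 95.3]
ft_force: [-1.6, 0.4, -4.6]
finger_gap: 55.8
time: 37.5
tool_pos: [536.3, -4.3, 139.5]
tcp_rot: [179.8, 0.1, 95.3]
ft_force: [0.3, 0.0, -6.7]
finger_gap: 55.5
[535.6  -4.3 138.8] [-0.38  0.5  -6.67] [-0.013  0.278 -0.009]
[535.1  -4.2 138.3] [-0.55  0.68 -7.23] [-0.056  0.335 -0.033]
[534.8  -4.3 138.1] [ 0.03  0.03 -7.31] [-0.116  0.297  0.03 ]
[534.6  -4.2 137.9] [-0.39  0.3  -7.95] [-0.05   0.261 -0.005]
[534.6  -4.2 137.9] [-0.26  0.25 -6.33] [-0.026  0.293  0.049]
```

```bash
for i in 1 2 3; do python3 -m jog '[[0,0,0.0015,0,40],[0,0,0.003,0,40],[0,0,0.003,0,40]]' 20 | grep -E 'pos|force'; done
```

```text
tool_pos: [534.4, -4.3, 136.9]
ft_force: [-12.0, -0.3, 13.1]
tool_pos: [534.2, -4.4, 136.6]
ft_force: [-16.2, -0.5, 18.8]
tool_pos: [534.0, -4.6, 136.3]
ft_force: [-15.9, 0.0, 18.5]
```

```bash
python3 -m jog '[[0,-0.006,0.006,0,40],[0,-0.012,0.013,0,40],[0,-0.019,0.022,0,40],[0,-0.025,0.031,0,40],[0,-0.031,0.041,0,40],[0,-0.036,0.05,0,40],[0,-0.041,0.059,0,40],[0,-0.045,0.066,0,40]]' 20
python3 -m jog '[[0,-0.001,0.003,0,40],[0,-0.002,0.005,0,40],[0,-0.002,0.007,0,40],[0,-0.002,0.007,0,40],[0,-0.002,0.006,0,85],[0,-0.002,0.006,0,85],[0,-0.002,0.006,0,85],[0,-0.002,0.006,0,85]]' 20
python3 - <<'E'
from fit import *
p=r.snapshot("scene"); dots(p,72,(348,295));print(fit([p],551,-3,.09)); go(550,-3,60,95.3)
E
```

```text
time: 39.45
tool_pos: [489.9, -8.9, 70.4]
tcp_rot: [179.8, 0.1, 95.4]
ft_force: [2.5, 1.4, -2.9]
finger_gap: 55.7
time: 40.25
tool_pos: [488.2, -9.1, 64.5]
tcp_rot: [179.8, 0.1, 95.4]
ft_force: [-0.4, 0.7, 0.4]
finger_gap: 72.4
dot [347.2 293.5] 103 [545.3  -2.5]
(array([549.3,  -4.2]), np.float64(3.2), np.float64(0.122))
now [488.   -9.1  64.4] rot [1.798e+02 1.000e-01 9.540e+01] t 40.3 F [-0.2 -0.5  0.3] M [0.016 0.041 0.009] gap 72.4
shift m [0.0003 0.0623 0.0044] turn 0.1
```

```bash
python3 -m jog '[[0,0.03,0.004,0,85],[0,0.0575,0.004,0,85],[0,0.0575,0.004,0,85],[0,0.0575,0.004,0,30],[0,0.0575,0.004,0,30],[0,0.0575,0.004,0,30],[0,0.0575,0.004,0,30],[0,0.0575,0.004,0,30]]' 50
python3 -m jog '[[0,0,-0.005,0,30],[0,0,-0.012,0,30],[0,0,-0.02,0,30],[0,0,-0.025,0,30],[0,0,-0.025,0,30],[0,0,-0.025,0,30]]' 50
python3 - <<'E'
from h import *
for i in range(5):
    p=r.snapshot("scene"); s=r.sense(); print(np.round(s["ft_force"],2),np.round(s["wrist_torque"],3))
dots(p,97,(348,286)); go(497,-296,150,90.5); go(475,292,150,91)
E
```

```text
time: 41.1
tool_pos: [544.6, -3.8, 60.3]
tcp_rot: [179.9, 0.1, 95.4]
ft_force: [1.2, 0.5, -2.9]
finger_gap: 55.4
time: 41.7
tool_pos: [544.7, -3.7, 85.6]
tcp_rot: [179.8, 0.1, 95.4]
ft_force: [0.2, 0.4, -6.2]
finger_gap: 55.2
[-0.38 -0.41 -6.82] [-0.007  0.102 -0.005]
[-0.21  1.27 -7.54] [-0.02   0.032 -0.01 ]
[ 0.57  0.85 -6.49] [-0.     0.045  0.038]
[ 0.01 -0.3  -6.19] [-0.019 -0.03  -0.015]
[ 0.13  0.47 -7.08] [-0.079  0.073 -0.044]
now [544.3  -3.7  84.9] rot [1.799e+02 1.000e-01 9.540e+01] t 41.95 F [ 0.1  0.5 -7.1] M [-0.079  0.073 -0.044] gap 55.0
shift m [-0.2866 -0.0744 -0.0651] turn 4.9
now [544.3  -3.7  84.9] rot [1.799e+02 1.000e-01 9.540e+01] t 41.95 F [ 0.1  0.5 -7.1] M [-0.079  0.073 -0.044] gap 55.0
shift m [ 0.3009 -0.0414 -0.0651] turn 4.4
```

```bash
python3 -m jog '[[0,0,-0.03,0,30],[0,0,-0.065,0,30],[0.04,-0.005,-0.065,0,30],[0.08,-0.011,-0.065,1,30],[0.12,-0.016,-0.065,2,30],[0.16,-0.022,-0.065,3,30],[0.2,-0.027,-0.065,4.4,30],[0.24,-0.033,-0.065,4.4,30]]' 50
python3 -m jog '[[0.03,-0.001,0,0,30],[0.05,-0.002,0,0,30],[0.05,-0.002,0,0,30],[0.05,-0.002,0,0,30]]' 50
python3 - <<'E'
from h import *
m=[]
for i in range(10):
    p=r.snapshot("scene"); s=r.sense(); m.append([s["ft_force"][2],s["wrist_torque"][1]])
print(np.mean(m,0),np.std(m,0)); go(475,292,92,91)
E
```

```text
time: 42.75
tool_pos: [488.2, 233.8, 149.2]
tcp_rot: [179.9, 0.1, 90.9]
ft_force: [0.8, 0.8, -7.1]
finger_gap: 55.2
time: 43.15
tool_pos: [485.1, 283.9, 148.6]
tcp_rot: [179.9, 0.2, 91.0]
ft_force: [-0.1, 0.3, -6.7]
finger_gap: 55.6
[-6.74251365  0.02313344] [0.40414926 0.01760222]
now [485.6 283.4 149.1] rot [1.799e+02 1.000e-01 9.090e+01] t 43.65 F [-0.1 -0.4 -6.2] M [ 0.025 -0.002  0.001] gap 55.3
shift m [ 0.0087 -0.0104  0.0571] turn -0.1
```

Mean moment 0.02 N m, so this one is sound. Setting it on the slab (contact near TCP z 84.3).

```bash
python3 -m jog '[[0.008,-0.01,0.01,0,30],[0.008,-0.01,0.03,0,30],[0.008,-0.01,0.045,0,30],[0.008,-0.01,0.053,0,30],[0.008,-0.01,0.057,0,30],[0.008,-0.01,0.06,0,30],[0.008,-0.01,0.0615,0,30],[0.008,-0.01,0.0625,0,30]]' 50
python3 -m jog '[[0,0,0.0005,0,30],[0,0,0.001,0,30],[0,0,0.0015,0,30],[0,0,0.002,0,30],[0,0,0.002,0,30]]' 50
```

```text
time: 44.45
tool_pos: [476.1, 291.3, 87.2]
tcp_rot: [179.8, 0.1, 90.9]
ft_force: [-0.0, -1.0, -6.1]
finger_gap: 55.5
time: 44.95
tool_pos: [476.0, 291.3, 85.1]
tcp_rot: [179.8, 0.1, 90.9]
ft_force: [0.2, 0.4, -7.4]
finger_gap: 54.9
```

```bash
python3 -m jog '[[0,0,0.0008,0,30],[0,0,0.0016,0,30],[0,0,0.0024,0,30],[0,0,0.0024,0,30]]' 50
```

```text
time: 45.35
tool_pos: [476.2, 291.4, 84.3]
tcp_rot: [179.8, 0.1, 90.9]
ft_force: [-7.6, -3.5, 9.9]
finger_gap: 55.1
```

Contact. Release, rise, retreat sideways towards the start and look.

```bash
python3 -m jog '[[0,0,0,0,68],[0,0,0,0,70],[0,0,0,0,75],[0,0,-0.01,0,78],[0,0,-0.05,0,78],[0,0,-0.1,0,78],[0,0,-0.1,0,90],[0,0,-0.1,0,90]]' 50
python3 -m jog '[[-0.05,0,-0.05,0,90],[-0.1,0,-0.05,0,90],[-0.15,0,-0.05,0,90],[-0.2,0,-0.05,0,90],[-0.25,0,-0.05,0,90],[-0.28,0,-0.05,0,90],[-0.28,0,-0.05,0,90]]' 50
python3 - <<'E'
from fit import *
s=r.snapshot("scene"); t=r.snapshot("top")
im=np.hstack([cv2.resize(p["image"],(400,300)) for p in (s,t)]); cv2.imwrite("pics/end.png",im[...,::-1])
big=np.vstack([cv2.resize(t["image"][140:290,60:240],None,fx=2,fy=2),]); 
a=cv2.resize(s["image"][190:390,90:310],(400,364)); b=cv2.resize(s["image"][180:330,410:590],(400,333))
c=cv2.resize(t["image"][140:290,60:560],(800,240)); o=np.vstack([np.hstack([a[:333],b]),c]); cv2.imwrite("pics/end.png",o[...,::-1])
for x,y,z in ((476,404,40),(476,292,40),(498,-405,5)): print(fit([s],x,y,0.01,z),fit([t],x,y,.01,z))
st()
E
```

```text
time: 46.15
tool_pos: [477.3, 292.3, 187.3]
tcp_rot: [179.6, -0.0, 90.9]
ft_force: [0.2, 0.2, 0.6]
finger_gap: 77.3
time: 46.85
tool_pos: [480.4, 7.2, 235.8]
tcp_rot: [179.7, 0.1, 90.5]
ft_force: [-0.9, 0.7, 0.7]
finger_gap: 76.9
(array([480.8, 401.6]), np.float64(0.7), np.float64(0.103)) (array([479.1, 399.9]), np.float64(0.2), np.float64(0.125))
(array([481.9, 290.1]), np.float64(0.5), np.float64(0.096)) (array([477.5, 287.6]), np.float64(2.0), np.float64(0.123))
(array([ 500.7, -403.3]), np.float64(0.4), np.float64(0.056)) (array([ 496.7, -403.8]), np.float64(-0.3), np.float64(0.095))
time 46.95
tool_pos [480.55   11.272 235.916]
tcp_rot [ 1.79681e+02 -6.30000e-02  9.06880e+01]
ft_force [-1.042 -0.025 -0.047]
wrist_torque [-0.039  0.026  0.035]
finger_gap 76.979
```

View pics/end.png

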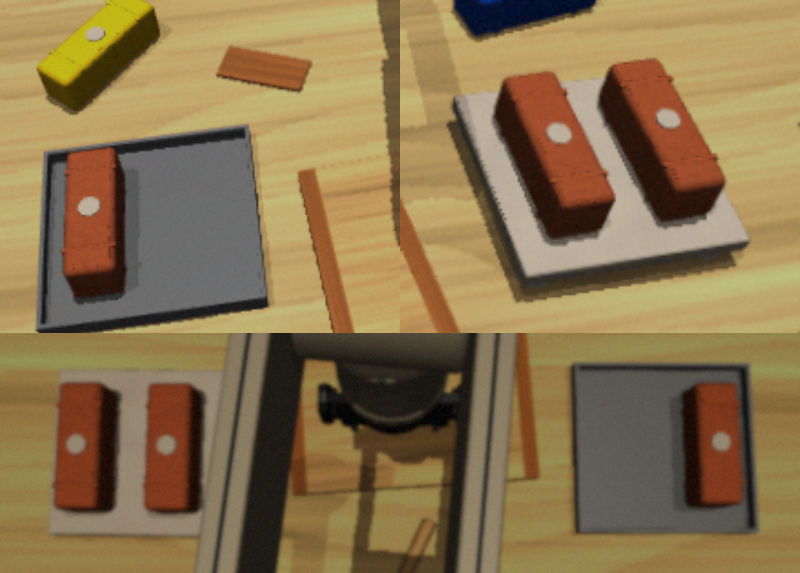

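```bash
python3 -m jog '[[0,0,0,0,90],[0,0,0,0,90]]'; python3 -c "
from bench import r
print(r.hand_in())"
```

```text
time: 47.15
tool_pos: [480.2, 12.5, 235.1]
tcp_rot: [179.8, -0.1, 90.8]
ft_force: [-0.7, 0.4, -0.7]
finger_gap: 76.7
the job is handed in; nothing more can be done
None
```

I tested all three blocks and handed the job in at about 47 s: one rattler is in the reject tray and the two sound blocks are on the stone slab. The moves can't tilt the tool. So I gripped each block lightly near one end and raised that end, letting the block turn in the fingers with its far end down. Then I set it flat, gripped it at the middle with 50 N, lifted it and read the moment about its y axis.

| Block | Tilt reached | Moment at mid-grip | Verdict | Where it is |
|---|---|---|---|---|
| Left (+y) | about 30–35° (estimated) | +0.15 N m | rattler | reject tray |
| Right (−y) | about 31° on the second tip | about 0.02–0.03 N m | sound | stone slab |
| Middle | about 35° | about 0.02–0.04 N m | sound | stone slab |

- **Right block, tipped twice:** the first time it hung clear of the board, so I could not be sure of its tilt. On the second tip I got the tilt from the height at which its far end touched the board. Both weighings agreed.
- **Left block, tilt not measured that way:** its tilt comes only from the lift height. Its moment matched a ballast that had slid to one end, and the grip was within about 2 mm of the middle.
- **Final pictures:** all three blocks are flat, upright and unstacked, and the gripper was clear of everything. The two camera fits of each block agreed to within about 4–5 mm. The blue and yellow look-alikes were not touched.
- **Forces:** the largest I saw was about 31 N, while pressing the left block flat on the board; the setting-down readings were 12 N to 14 N.

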